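# Purge the vacuum hold-down plate with its pull knob

## Robot

A 7-joint arm with a two-finger parallel gripper is mounted at the origin on a cart in front of the work surface, level with it; the furniture and walls round the work are solid. World frame = base frame: x ahead of the robot, y to its left, z up, the work surface at z = 0. Lengths are in m, angles in rad, forces in N, time in s.
With the tool pointing down it reaches from about 0.4 to 0.875 m from the base axis. Payload 19.3 kg.
Tool frame: the origin (TCP) lies between the finger pads; the fingertips stand 17 mm ahead of it and the grasp point (between the pads) lies 2 mm behind it; z points along the fingers, x is the direction in which the jaws open and shut, and the axes are right-handed (so a half turn about z gives the same grasp; the last joint's range is limited). The gripper opens to 85 mm and grips with 20 to 120 N. Pads are 22 mm wide; open, the fingers measure 114 mm over their backs; the gripper's body (76 mm by 85 mm) begins 54 mm behind the grasp point. The pads swing forward as they close: fully open they stand 13 mm farther back than shut.
Start: joints at [-1.196, 0.521, -0.036, 1.599, 0.021, 1.021, -0.113], TCP at [0.269, 0.564, 0.248] pointing down, gripper open.
Joint ranges: [-2.91, 2.91], [-0.3, 2.13], [-1.5, 1.42], [0.17, 2.43], [-1.26, 4.41], [0.16, 1.93], [-2.52, 2.52]. Speed limits (rad/s): [1.89, 1.89, 2.39, 2.39, 3.01, 3.01, 3.01].

## Interface

Orientations are given as [roll, pitch, yaw] about the fixed x, y, z axes, in that order (R = Rz(yaw) Ry(pitch) Rx(roll)).
In Python, from workcell import bot gives the robot as it stands. The module is installed in compiled form; this text tells all that it offers.
- The arm moves only by the tool arm_command, never from a script. Its argument "targets" is a list of rows, each a list of 6 numbers: the shift along the tool's x, y, z in mm, then the turn, a rotation vector about the tool's x, y, z in degrees. In form: [[x, y, z, wx, wy, wz], ...]. A call has 1 to 8 rows; each row shifts and turns the pose as measured when the row begins, along the tool's axes as they then stand; what a row does not reach is not made up. A row lasts 1/10 s, in which the tool goes at most 50 mm and 8.59 degrees, less where a joint would pass 70% of its speed; a pose out of reach is approached as far as the arm can. A call is refused whole if a number of a shift passes 50 or a number of a turn 8.59, either way. A call with a gripper value outside its range is refused whole. "grip" is the opening in per cent of the stroke, from 0 (shut) to 100 (fully open), set as the call begins (left out, the last holds). The fingers move at their own pace and stop on an object; "grip_force" is the grip in N (left out, the last holds). Time passes only in rows, so rows that do not move let the fingers close. It gives the time, the measured TCP pose, the force and the opening at its end, in the units of the state.
- bot.observe(): the state, without advancing time (a new reading comes with each control period).
- bot.grab_frame(name): name is "scene" or "top" or "wrist"; returns a dict with "color" (400x640x3 uint8, red, green, blue), "depth" (400x640 float32, m along the optical axis (not along the pixel's ray), 0 where there is no reading), "fov_y" (degrees; the focal length in pixels is half the picture's height over the tangent of half this angle, whatever the lens; pixels are square), "cx", "cy" (the principal point, pixels), "R" (3x3) and "t" (3): a world point X has camera coordinates R X + t; the wrist camera has in their place "hand_eye" (4x4, takes a point from camera to tool coordinates, whose origin is the TCP and whose axes are the tool frame's). Camera axes: x right, y down, z forward; pixel columns grow to the right and rows downward; lengths in m; the calibration is good to about 2 mm. A picture is of the moment at which its call begins: read the wrist's pose just before it.
- bot.job_done(): hands the job in, once; it reports no verdict.
The state is a dict: "clock": time; "qpos": joint angles; "qd": joint speeds; "joint_efforts": joint torques, N m; "position": TCP position; "tool_rot": TCP orientation; "force": force on the tool from outside, world axes, zero at the start; "moment": the same for the moment, N m; "grip_width": finger opening in m.
Only numpy, scipy, OpenCV 4.12 (cv2) and the standard library are available. Lean on these libraries where they do the work, as an engineer would, in place of code of your own. Each camera call takes 0.05 s, during which the arm holds its last target. There are 200 camera calls.

## Task

Clear the suction line of the vacuum hold-down plate before the next piece of rubber is trimmed: pull the round mushroom-headed purge knob straight up to its detent, keep it out for about two seconds, then push it fully home and let go. Leave the T-handled knob and the slim knob pushed in as they are.

Things in the scene. Friction and masses are not known exactly. Their poses are not given: they have to be found in the camera images.
- purge_head (a point): Centre of the purge knob's head: a black mushroom 40 mm across, 17 mm thick, domed top 9 mm above this point, on an 11 mm steel stem. At home this point is 78 mm above the worktop and 30 mm above its grey valve block (46 mm square, collar 8 mm high). Three blocks stand in a row 85 mm apart, order varies, on an aluminium plate. z: up, the pull; y: along the row; x: across it. Grip across x to clear the neighbours.
- purge_knob (a joint): Travel of the mushroom-headed knob in m: 0 = fully home, 0.025 = pulled up to its detent and stop. It slides straight up. A spring detent holds it at both ends and snaps it to the nearer end from mid-travel (12.5 mm); moving it takes at most about 8 N. A screwdriver, up to 37 mm above the worktop, lies on the plate on the robot's side of the blocks.
- tee_knob (a joint): Travel in m (0 = home, 0.025 = out) of the neighbouring knob with a T-handle, a black bar 56 x 13 x 13 mm along the row. The top of the bar is 86 mm above the worktop. Leave it home.
- slim_knob (a joint): Travel in m (0 = home, 0.025 = out) of the neighbouring slim straight knob, a black cylinder 16 mm in diameter and 20 mm tall whose top is 88 mm above the worktop. Leave it home.

How it is judged:
By the outcome, as a careful person would: the job done as asked, in the order asked, and still so for the second after the job is handed in, with the robot touching nothing.
It also fails if it takes over 32 s, if anything falls off the work surface, if the arm or the gripper's body presses on something with over 40 N, if the wrist force passes 120 N, or if a joint passes its speed limit or range.

## Working session

There is one attempt and no reset: what is moved stays moved. The work goes in short steps, Python scripts to look and compute and a tool call to move; the robot and the scene stay as the last step left them, time stands still between calls to the robot, and variables do not carry over. Pictures are saved under pics/ and viewed, about 8 in all and at most 12, crops included, and the job is handed in when it is done.

Besides the shell and the picture viewer there is one more tool, called by a JSON object that holds its "name" and its "arguments", one argument or row to a line. arm_command: Moves the arm, as the interface text tells. Its arguments: {"type":"object","properties":{"targets":{"type":"array"},"grip":{"type":"number"},"grip_force":{"type":"number"}},"required":["targets"]}

```bash
mkdir -p pics
cat > h.py <<'E'
import numpy as np, cv2
from workcell import bot
def grab(n,save=None):
    s=bot.observe(); f=bot.grab_frame(n)
    if save: cv2.imwrite('pics/'+save,cv2.cvtColor(f['color'],cv2.COLOR_RGB2BGR))
    f['s']=s; return f
def cam(f):
    F=f['color'].shape[0]/2/np.tan(np.radians(f['fov_y']/2))
    if 'R' in f and f.get('R') is not None: R=np.array(f['R']);t=np.array(f['t']); return F,R.T,-R.T@t
    from scipy.spatial.transform import Rotation as Ro
    T=Ro.from_euler('xyz',f['s']['tool_rot']).as_matrix(); H=np.array(f['hand_eye'])
    return F,T@H[:3,:3],T@H[:3,3]+np.array(f['s']['position'])
def ray(f,u,v):
    F,R,c=cam(f); d=R@np.array([(u-f['cx'])/F,(v-f['cy'])/F,1]); return c,d
def atz(f,u,v,z):
    c,d=ray(f,u,v); return c+d*(z-c[2])/d[2]
def dep(f,u,v):
    c,d=ray(f,u,v); return c+d*float(f['depth'][int(v),int(u)])
def tri(a,b):
    A=np.zeros((3,3));B=np.zeros(3)
    for c,d in (a,b):
        d=d/np.linalg.norm(d);P=np.eye(3)-np.outer(d,d);A+=P;B+=P@c
    return np.linalg.solve(A,B)
E
python3 - <<'E'
from h import *
import pickle
a=grab('scene');b=grab('top')
pickle.dump((a,b),open('f0.pkl','wb'))
for f in(a,b): print(cam(f),f['cx'],f['cy'])
im=np.vstack([a['color'],b['color']])
cv2.imwrite('pics/a.png',cv2.cvtColor(cv2.resize(im,(480,600),interpolation=3),cv2.COLOR_RGB2BGR))
print(bot.observe())
E
```

```text
(np.float64(426.9517202394377), array([[ 0.54364897, -0.588864  ,  0.59806772],
       [-0.83911792, -0.39668748,  0.37218296],
       [ 0.01808083, -0.70418622, -0.70978507]]), array([ 0.022285  , -0.36115271,  0.72404818])) 313.4455289063219 201.47699399804256
(np.float64(416.308589794536), array([[ 1.82133554e-02, -9.84078706e-01,  1.76797549e-01],
       [-9.99831030e-01, -1.83661522e-02,  7.72287399e-04],
       [ 2.48709912e-03, -1.76781741e-01, -9.84246936e-01]]), array([ 0.37205096, -0.02883172,  0.9230511 ])) 313.19145141365755 196.44408990983158
{'clock': 0.1, 'qpos': array([-1.19621448,  0.52198333, -0.03635394,  1.5999576 ,  0.02119012,
        1.02109215, -0.1127912 ]), 'qd': array([ 0.00089531, -0.00265964,  0.00144101, -0.0021029 , -0.00048314,
       -0.00219123, -0.00011814]), 'joint_efforts': array([ 3.74954659e-03, -9.28489923e+01,  1.98412187e+00, -3.70535874e+01,
        1.81770686e-02,  5.50739889e-03, -1.02387894e-04]), 'position': array([0.2688017 , 0.56392117, 0.24776259]), 'tool_rot': array([3.14154037e+00, 1.05475818e-03, 1.12603022e+00]), 'force': array([-0.01422737, -0.11855305,  0.48117692]), 'moment': array([ 0.00543164, -0.00905588,  0.06060099]), 'grip_width': 0.08564159512781598}
```

View pics/a.png

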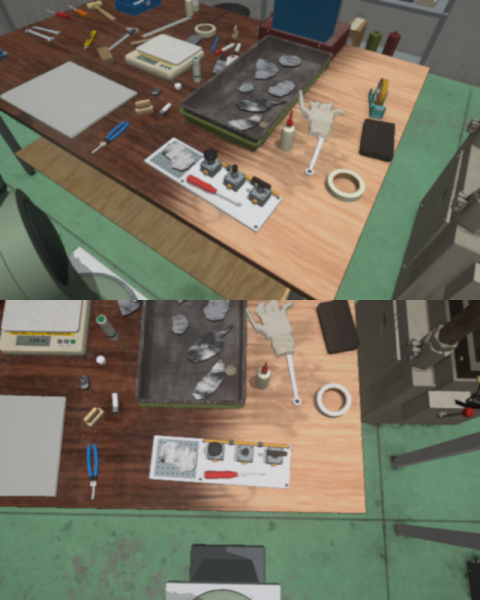

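The scene (upper half) and top (lower half) views show three blocks on the plate, with the mushroom knob at the left end: about (210,157) in the scene view and (213,450) in the stacked picture. The screwdriver lies on the robot's side. I'll enlarge both.

Run:
```python
from h import *
import pickle
a,b=pickle.load(open('f0.pkl','rb'))
A=a['color'][185:285,240:390];B=b['color'][170:270,250:400]
A=cv2.resize(A,(600,400),interpolation=2)[:300];B=cv2.resize(B,(600,400),interpolation=2)[:300]
cv2.imwrite('pics/b.png',cv2.cvtColor(np.vstack([A,B]),cv2.COLOR_RGB2BGR))
```

```text
(no output)
```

View pics/b.png

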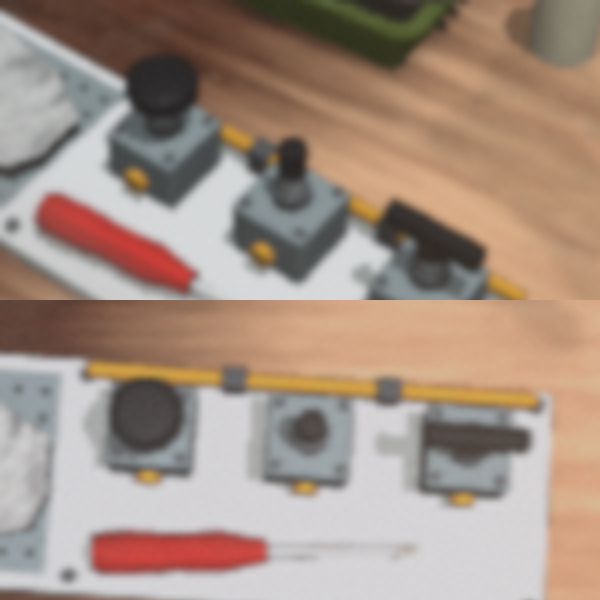

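The purge knob is at the left end, with its head at crop (162,84), which is scene pixel (280.5,206), and crop (146,115 in the lower half), which is top pixel (286.5,198.7). Next along the row is the slim knob, then the tee.

Run:
```python
from h import *
import pickle
a,b=pickle.load(open('f0.pkl','rb'))
p=tri(ray(a,280.5,206),ray(b,286.5,198.7)); print('purge',p, 'depth',dep(b,286,199),dep(a,280,206))
s=tri(ray(a,240+292/4,185+158/4),ray(b,250+309/4,170+126/4));print('slim',s)
t=tri(ray(a,240+433/4,185+234/4),ray(b,250+476/4,170+138/4));print('tee',t)
print(atz(b,286.5,198.7,.078))
# row direction from block front edge bottoms / yellow hose
e=[atz(b,250+u/4,170+(v-300)/4,.01) for u,v in((90,370),(538,401))];d=e[1]-e[0];print('hose',e,np.degrees(np.arctan2(d[0],-d[1])))
s=bot.observe();print(s['tool_rot'])
```

```text
purge [0.5175277  0.02741754 0.07767861] depth [0.51602861 0.027178   0.08627347] [0.508185   0.02254189 0.08826772]
slim [ 0.51366616 -0.05671595  0.07542279]
tee [ 0.50831958 -0.14220019  0.0785344 ]
[0.51809833 0.02672079 0.078     ]
hose [array([0.55468085, 0.06324115, 0.01      ]), array([ 0.54173315, -0.18708717,  0.01      ])] -2.960863995197321
[3.14154037e+00 1.05475818e-03 1.12603022e+00]
```

```bash
cat >> h.py <<'E'
from scipy.spatial.transform import Rotation as Ro
def plan(goal,yaw,n,k=None):
    """rows (tool axes) for straight move to goal, tool down, world yaw deg"""
    s=bot.observe();p=np.array(s['position']);R=Ro.from_euler('xyz',s['tool_rot']);G=Ro.from_euler('xyz',[np.pi,0,np.radians(yaw)])
    w=(R.inv()*G).as_rotvec()/n;d=(np.array(goal)-p)/n
    out=[]
    for i in range(n):
        out.append([float(x) for x in np.round(np.r_[1000*R.inv().apply(d),np.degrees(w)],1)]);R=R*Ro.from_rotvec(w)
    print(out)
E
python3 -c "
from h import *
plan([.5175,.0275,.22],-3.1,16)"
```

```text
[[-23.6, 28.5, 1.8, 0.0, 0.0, 4.2], [-21.4, 30.1, 1.8, 0.0, 0.0, 4.2], [-19.1, 31.6, 1.8, 0.0, 0.0, 4.2], [-16.8, 32.9, 1.8, 0.0, 0.0, 4.2], [-14.3, 34.1, 1.8, 0.0, 0.0, 4.2], [-11.7, 35.0, 1.7, 0.0, 0.0, 4.2], [-9.1, 35.8, 1.7, 0.0, 0.0, 4.2], [-6.5, 36.4, 1.7, 0.0, 0.0, 4.2], [-3.8, 36.8, 1.7, 0.0, 0.0, 4.2], [-1.0, 36.9, 1.7, 0.0, 0.0, 4.2], [1.7, 36.9, 1.7, 0.0, 0.0, 4.2], [4.4, 36.7, 1.7, 0.0, 0.0, 4.2], [7.1, 36.3, 1.7, 0.0, 0.0, 4.2], [9.7, 35.6, 1.7, 0.0, 0.0, 4.2], [12.3, 34.8, 1.7, 0.0, 0.0, 4.2], [14.9, 33.8, 1.7, 0.0, 0.0, 4.2]]
```

{"name": "arm_command", "arguments": {
  "targets": [
    [-24, 28, 2, 0, 0, 4.2],
    [-21, 30, 2, 0, 0, 4.2],
    [-19, 32, 2, 0, 0, 4.2],
    [-17, 33, 2, 0, 0, 4.2],
    [-14, 34, 2, 0, 0, 4.2],
    [-12, 35, 2, 0, 0, 4.2],
    [-9, 36, 2, 0, 0, 4.2],
    [-6, 36, 2, 0, 0, 4.2]
  ],
  "grip": 100
}}

```text
clock: 0.9
position: [0.392, 0.2889, 0.2288]
tool_rot: [-3.141, 0.004, 0.525]
force: [1.3, 0.5, 0.1]
grip_width: 0.0852
```

{"name": "arm_command", "arguments": {
  "targets": [
    [-4, 37, 2, 0, 0, 4.2],
    [-1, 37, 2, 0, 0, 4.2],
    [2, 37, 2, 0, 0, 4.2],
    [4, 37, 2, 0, 0, 4.2],
    [7, 36, 2, 0, 0, 4.2],
    [10, 36, 2, 0, 0, 4.2],
    [12, 35, 2, 0, 0, 4.2],
    [15, 34, 2, 0, 0, 4.2]
  ]
}}

```text
clock: 1.7
position: [0.5134, 0.0052, 0.2119]
tool_rot: [3.139, 0.004, -0.085]
force: [0.5, 0.4, -0.2]
grip_width: 0.0854
```

```bash
python3 -c "
from h import *
s=bot.observe();print(s['position'],s['tool_rot'],s['clock'])
plan([.5175,.0275,.20],-3.1,6)"
```

```text
[0.51335797 0.00517138 0.21192282] [ 3.13928979  0.00441014 -0.08486249] 1.7
[[0.4, -3.8, 2.0, 0.0, 0.0, -0.3], [0.4, -3.8, 2.0, 0.0, 0.0, -0.3], [0.4, -3.8, 2.0, 0.0, 0.0, -0.3], [0.4, -3.8, 2.0, 0.0, 0.0, -0.3], [0.5, -3.8, 2.0, 0.0, 0.0, -0.3], [0.5, -3.8, 2.0, 0.0, 0.0, -0.3]]
```

{"name": "arm_command", "arguments": {
  "targets": [
    [1, -10, 4, 0, 0, -0.8],
    [1, -8, 4, 0, 0, -0.8],
    [1, -5, 4, 0, 0, -0.2],
    [0, 0, 0, 0, 0, 0],
    [0, 0, 0, 0, 0, 0]
  ]
}}

```text
clock: 2.2
position: [0.5186, 0.0252, 0.1983]
tool_rot: [3.137, 0.006, -0.058]
force: [-0.6, 1.3, 0.9]
grip_width: 0.0852
```

```bash
python3 -c "
from h import *
import pickle
f=grab('wrist','w1.png');pickle.dump(f,open('w1.pkl','wb'));s=f['s'];print(s['position'],s['tool_rot'],s['force']);print(cam(f))
F,R,c=cam(f);q=R.T@(np.array([.5175,.0275,.078])-c);print(q[:2]/q[2]*F+[f['cx'],f['cy']])
plan([.5175,.0275,.13],-3.1,3)"
```

```text
[0.51859683 0.02523555 0.19831209] [ 3.1374465   0.00558217 -0.05841038] [-0.64540864  1.29081455  0.87526694]
(np.float64(312.2404872343785), array([[ 0.99832101, -0.05396763, -0.02103939],
       [-0.05766494, -0.96027923, -0.27301751],
       [-0.00546958,  0.27377235, -0.96177897]]), array([0.52414936, 0.09316522, 0.3243093 ]))
[319.10932665 206.79401771]
[[-0.3, -0.8, 22.8, 0.1, 0.1, -0.1], [-0.3, -0.8, 22.8, 0.1, 0.1, -0.1], [-0.3, -0.7, 22.8, 0.1, 0.1, -0.1]]
```

View pics/w1.png

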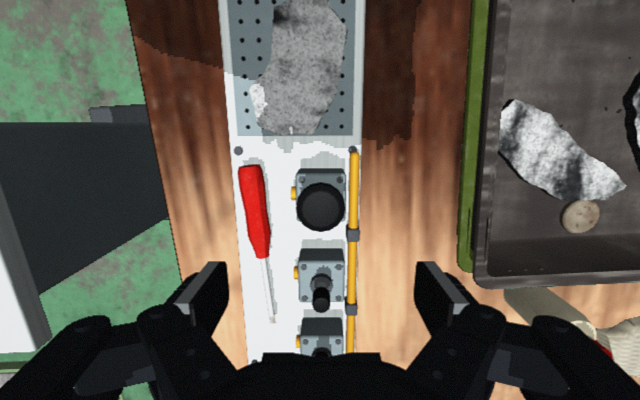

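The wrist view puts the mushroom head at (321,207), against (319,207) predicted, so the position agrees to about 1.5 mm in x. The jaws open across x and are clear of the neighbouring knobs. I'll descend.

{"name": "arm_command", "arguments": {
  "targets": [
    [0, -1, 25, 0.2, 0.2, 0],
    [0, -1, 25, 0, 0, 0],
    [0, 0, 25, 0, 0, 0],
    [0, 0, 20, 0, 0, 0],
    [0, 0, 14, 0, 0, 0],
    [0, 0, 7, 0, 0, 0],
    [0, 0, 0, 0, 0, 0]
  ]
}}

```text
clock: 2.95
position: [0.5192, 0.0291, 0.0805]
tool_rot: [-3.14, -0.002, -0.055]
force: [-0.3, -0.3, -0.0]
grip_width: 0.0856
```

```bash
python3 -c "
from h import *
s=bot.observe();print(s['position'],s['tool_rot'],s['force'])
plan([.5187,.0275,.077],-3.1,1)"
```

```text
[0.51924678 0.02914653 0.08046092] [-3.14032232e+00 -2.20655593e-03 -5.48747858e-02] [-0.31379715 -0.33360079 -0.00868071]
[[-0.5, 1.7, 3.5, -0.1, -0.1, -0.0]]
```

{"name": "arm_command", "arguments": {
  "targets": [
    [0, 1.5, 3.5, 0, 0, 0],
    [0, 0, 0, 0, 0, 0],
    [0, 0, 0, 0, 0, 0],
    [0, 0, 0, 0, 0, 0],
    [0, 0, 0, 0, 0, 0],
    [0, 0, 0, 0, 0, 0],
    [0, 0, 0, 0, 0, 0]
  ],
  "grip": 0,
  "grip_force": 50
}}

```text
clock: 3.65
position: [0.5177, 0.0277, 0.0793]
tool_rot: [-3.14, -0.001, -0.054]
force: [-0.5, -1.1, -6.4]
grip_width: 0.0372
```

```bash
python3 -c "
from h import *
f=grab('wrist','w2.png');s=f['s'];print(s['position'],s['tool_rot'],s['force'],s['grip_width'])"
```

```text
[0.51767301 0.02774375 0.07927113] [-3.13950445e+00 -5.22058503e-04 -5.44497588e-02] [-0.46843102 -1.12685731 -6.42698224] 0.03717632719364865
```

View pics/w2.png

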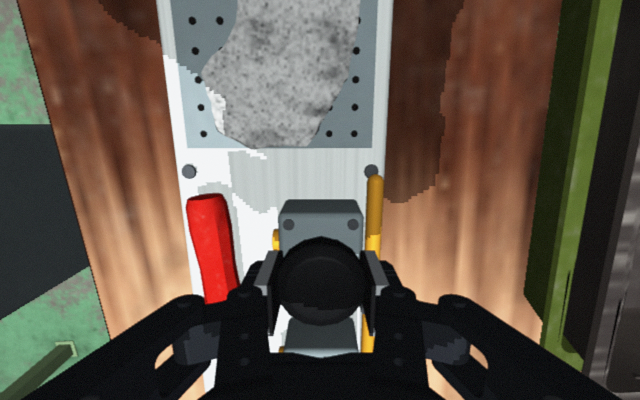

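The jaws hold the head at (321,281), with an opening of 37 mm. Pulling up next.

{"name": "arm_command", "arguments": {
  "targets": [
    [0, 0, -4, 0, 0, 0],
    [0, 0, -4, 0, 0, 0],
    [0, 0, -4, 0, 0, 0],
    [0, 0, -4, 0, 0, 0],
    [0, 0, -4, 0, 0, 0]
  ]
}}

```text
clock: 4.2
position: [0.5177, 0.0278, 0.1011]
tool_rot: [-3.139, -0.0, -0.054]
force: [-3.8, -0.1, 3.5]
grip_width: 0.037
```

{"name": "arm_command", "arguments": {
  "targets": [
    [0, 0, -3, 0, 0, 0],
    [0, 0, -2, 0, 0, 0],
    [0, 0, 0, 0, 0, 0]
  ]
}}

```text
clock: 4.5
position: [0.5172, 0.0278, 0.1047]
tool_rot: [-3.141, 0.001, -0.054]
force: [4.4, -1.5, -6.3]
grip_width: 0.0368
```

```bash
python3 -c "
from h import *
import pickle
a=grab('scene');s=a['s'];print(s['position'],s['force'],s['grip_width'],s['clock'])
A=cv2.resize(a['color'][150:275,220:400],(720,500),interpolation=2)
cv2.imwrite('pics/c.png',cv2.cvtColor(A,cv2.COLOR_RGB2BGR))"
```

```text
[0.51724387 0.02782369 0.10465113] [ 4.40177596 -1.47541299 -6.31038965] 0.03681934124944648 4.5
```

View pics/c.png

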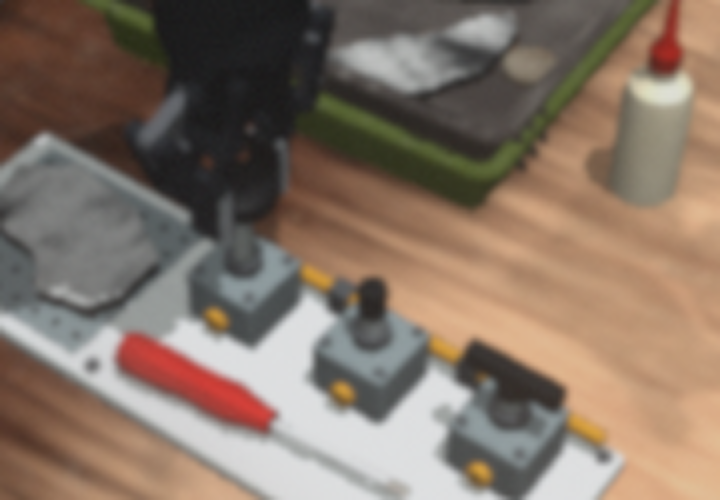

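The head is raised with its stem bare, at crop (240,215), and the TCP has risen 25.4 mm against a downward stop force. The neighbouring knobs are still home. I'll hold for about two seconds, then push home.

{"name": "arm_command", "arguments": {
  "targets": [
    [0, 0, 0, 0, 0, 0],
    [0, 0, 0, 0, 0, 0],
    [0, 0, 0, 0, 0, 0],
    [0, 0, 0, 0, 0, 0],
    [0, 0, 0, 0, 0, 0],
    [0, 0, 0, 0, 0, 0],
    [0, 0, 0, 0, 0, 0],
    [0, 0, 0, 0, 0, 0]
  ]
}}

```text
clock: 5.35
position: [0.5173, 0.0278, 0.1047]
tool_rot: [-3.141, 0.001, -0.054]
force: [1.6, -1.4, -7.5]
grip_width: 0.0369
```

{"name": "arm_command", "arguments": {
  "targets": [
    [0, 0, 0, 0, 0, 0],
    [0, 0, 0, 0, 0, 0],
    [0, 0, 0, 0, 0, 0],
    [0, 0, 0, 0, 0, 0],
    [0, 0, 0, 0, 0, 0],
    [0, 0, 0, 0, 0, 0],
    [0, 0, 0, 0, 0, 0],
    [0, 0, 0, 0, 0, 0]
  ]
}}

```text
clock: 6.15
position: [0.5173, 0.0278, 0.1046]
tool_rot: [-3.141, 0.001, -0.054]
force: [1.0, -1.1, -7.6]
grip_width: 0.0371
```

{"name": "arm_command", "arguments": {
  "targets": [
    [0, 0, 0, 0, 0, 0],
    [0, 0, 0, 0, 0, 0],
    [0, 0, 0, 0, 0, 0],
    [0, 0, 4, 0, 0, 0],
    [0, 0, 5, 0, 0, 0],
    [0, 0, 5, 0, 0, 0],
    [0, 0, 4, 0, 0, 0],
    [0, 0, 4, 0, 0, 0]
  ]
}}

```text
clock: 6.95
position: [0.5173, 0.0278, 0.0822]
tool_rot: [-3.14, 0.0, -0.054]
force: [1.4, -0.7, -5.2]
grip_width: 0.037
```

{"name": "arm_command", "arguments": {
  "targets": [
    [0, 0, 3, 0, 0, 0],
    [0, 0, 2, 0, 0, 0],
    [0, 0, 1, 0, 0, 0]
  ]
}}

```text
clock: 7.25
position: [0.518, 0.0277, 0.0782]
tool_rot: [-3.139, -0.001, -0.055]
force: [-15.5, 0.9, 40.2]
grip_width: 0.037
```

{"name": "arm_command", "arguments": {
  "targets": [
    [0, 0, -0.5, 0, 0, 0],
    [0, 0, 0, 0, 0, 0],
    [0, 0, 0, 0, 0, 0]
  ]
}}

```text
clock: 7.55
position: [0.5178, 0.0277, 0.0789]
tool_rot: [-3.138, -0.001, -0.055]
force: [-1.4, -0.1, -4.4]
grip_width: 0.0368
```

{"name": "arm_command", "arguments": {
  "targets": [
    [0, 0, 0, 0, 0, 0],
    [0, 0, 0, 0, 0, 0],
    [0, 0, 0, 0, 0, 0],
    [0, 0, 0, 0, 0, 0],
    [0, 0, 0, 0, 0, 0],
    [0, 0, 0, 0, 0, 0],
    [0, 0, 0, 0, 0, 0]
  ],
  "grip": 100
}}

```text
clock: 8.25
position: [0.5188, 0.0279, 0.0789]
tool_rot: [-3.138, -0.003, -0.055]
force: [0.0, 0.0, -0.4]
grip_width: 0.0851
```

Released, with no force on the tool. I'll retreat upward and check.

{"name": "arm_command", "arguments": {
  "targets": [
    [0, 0, -10, 0, 0, 0],
    [0, 0, -20, 0, 0, 0],
    [0, 0, -30, 0, 0, 0],
    [0, 0, -40, 0, 0, 0],
    [0, 0, -40, 0, 0, 0],
    [0, 0, -30, 0, 0, 0],
    [0, 0, 0, 0, 0, 0],
    [0, 0, 0, 0, 0, 0]
  ]
}}

```text
clock: 9.05
position: [0.5172, 0.0264, 0.2598]
tool_rot: [-3.138, -0.004, -0.056]
force: [0.0, 0.3, -1.4]
grip_width: 0.0853
```

```bash
python3 -c "
from h import *
import pickle
a=grab('scene');w=grab('wrist');s=w['s'];print(s['position'],s['force'],s['clock'])
A=cv2.resize(a['color'][185:260,240:390],(600,300),interpolation=2)
o=pickle.load(open('f0.pkl','rb'))[0]['color'];B=cv2.resize(o[185:260,240:390],(600,300),interpolation=2)
cv2.imwrite('pics/d.png',cv2.cvtColor(np.vstack([A,B]),cv2.COLOR_RGB2BGR))
F,R,c=cam(w)
for q in ([.5185,.0275,.087],):
    q=R.T@(np.array(q)-c);u,v=q[:2]/q[2]*F+[w['cx'],w['cy']];print(u,v,dep(w,u,v))"
```

```text
[0.51734069 0.02628093 0.25970844] [ 1.7157782  -0.04941321  0.06755346] 9.1
320.429049399258 195.21180739712256 [0.5185199  0.02792933 0.08895255]
```

View pics/d.png

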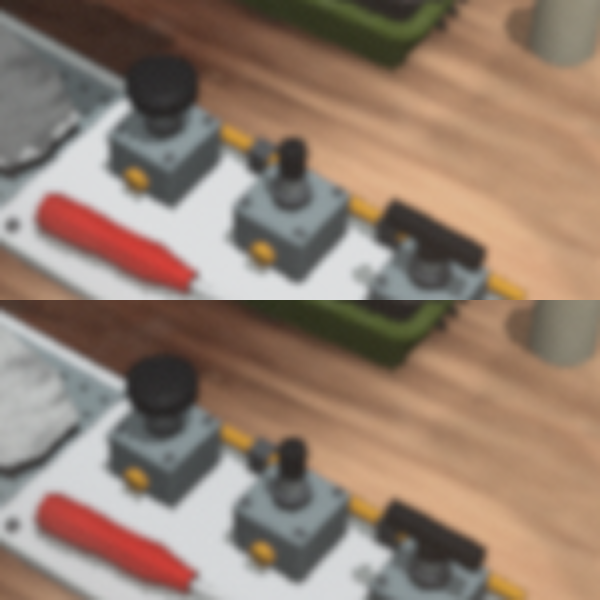

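The after (upper) and before (lower) views match: the mushroom head is back at (162,84), and the slim and T-handled knobs and the screwdriver have not moved. Handing in.

```bash
python3 -c "
from workcell import bot
print(bot.job_done())"
```

```text
the job is handed in; nothing more can be done
None
```

The purge knob was pulled up to its detent, held out for a little over two seconds, pushed fully home and released. The arm then backed off about 0.18 m above the knob, and I handed the job in at about 9 s on the robot's clock.

- **Pull:** the tool rose 25.4 mm and then met the stop, with a steady downward force of about 7 N while held. A picture showed the head raised with its stem bare.
- **Push home:** the tool bottomed out with about 40 N upward on the fingers, more than I needed. That force went through the knob and fingers, not the gripper's body, and it is well under the 120 N wrist limit.
- **Final check:** the before and after pictures match. The purge head is back in place, and the slim knob, T-handled knob and screwdriver have not moved. The depth reading gives the top of the dome at 89 mm, against 87 mm nominal, which is within the 2 mm calibration.
- **Small disagreement:** the jaws read 37 mm on the 40 mm head. The grip still held throughout.

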